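# Nest the U-brackets in the packing tray

### The arm

A 6-joint arm with a two-finger parallel gripper is mounted at the origin on the work surface. World frame = base frame: x ahead of the robot, y to its left, z up, the work surface at z = 0. Lengths are in m, angles in degrees, forces in N, time in s.
With the tool pointing down it reaches from about 0.4 to 0.825 m from the base axis. Payload 7 kg.
Tool frame: the origin (TCP) lies at the very end of the fingers, on their centre line; the grasp point (between the pads) lies 19 mm behind it (ctrl.grip_point_offset is the distance from the TCP to the grasp point, in m); x points along the fingers, z is the direction in which the jaws open and shut, and the axes are right-handed (so a half turn about x gives the same grasp; the last joint's range is limited). The gripper opens to 88 mm and grips with 3 to 60 N. Pads are 19 mm wide; open, the fingers measure 130 mm over their backs; the gripper's body (78 mm by 193 mm) begins 47 mm behind the grasp point.
Start: joints at [-52.42, 20.546, 0.682, 0, -70.136, -16.507], TCP at [0.243, -0.63, 0.194] pointing down, gripper open.
Joint ranges: [-176.03, 176.03], [-82.01, 121.73], [-58.28, 71.71], [-173.87, 95.51], [-174.79, -0.11], [-173.66, 173.66]. Speed limits (degrees/s): [136.94, 136.94, 172.46, 180, 180, 180].

### API

Orientations are given as [roll, pitch, yaw] about the fixed x, y, z axes, in that order (R = Rz(yaw) Ry(pitch) Rx(roll)).
In Python, from plant import get_obs, snapshot, calibration, close_job, ctrl gives the robot as it stands.
- The arm moves only by the tool move_arm, never from a script. Its argument "commands" is a list that holds one entry, the list of rows, each a list of 4 numbers: the shift along the tool's x, y, z in cm, then the turn about the tool's x in rad. In form: [[[dx, dy, dz, spin], ...]]. A call has 1 to 8 rows; each row shifts and turns the commanded pose from where the row before left it, along the tool's axes as they then stand; what a row does not reach is not made up. A row lasts 1/10 s, in which the tool goes at most 50 mm and 8.59 degrees, less where a joint would pass 70% of its speed; a pose out of reach is approached as far as the arm can. A call with a gripper value outside its range is refused whole. "jaw" is the finger opening in cm, from 0 to 8.76, set as the call begins (left out, the last holds). The fingers move at their own pace and stop on an object; the grip force is fixed at half the most. Time passes only in rows, so rows that do not move let the fingers close. It gives the time, the measured TCP pose, the force and the opening at its end, in the units of the state.
- get_obs(): the state, without advancing time (a new reading comes with each control period).
- snapshot(name): name is "side" or "top" or "wrist"; returns (picture, depth): 480x640x3 uint8, red, green, blue; 480x640 float32, m along the optical axis (not along the pixel's ray), 0 where there is no reading.
- calibration(name): a dict with "mtx" (3x3 intrinsics, pixels), "k1" (the pictures are not rectified: a ray, as slopes to the right and down, at radius r is drawn at 1 + k1 r^2 times it, then the intrinsics apply), "T" (4x4, takes a point from camera to world coordinates); the wrist camera has in their place "tool_from_camera" (4x4, takes a point from camera to tool coordinates, whose origin is the TCP and whose axes are the tool frame's). Camera axes: x right, y up, looking along -z (the intrinsics and any distortion apply to the point x, -y, -z); pixel columns grow to the right and rows downward; lengths in m; the calibration is good to about 2 mm. A picture is of the moment at which its call begins: read the wrist's pose just before it. calibration takes no time and is no camera call.
- close_job(): hands the job in, once; it reports no verdict.
The state is a dict: "clock": time; "joint_pos": joint angles; "qvel": joint speeds; "tau": joint torques, N m; "tool_pos": TCP position; "orientation": TCP orientation; "force": force on the tool from outside, world axes, zero at the start; "moment": the same for the moment, N m; "opening": finger opening in m.
Only numpy, scipy, OpenCV 4.12 (cv2) and the standard library are available. Lean on these libraries where they do the work, as an engineer would, in place of code of your own. Each camera call takes 0.05 s, during which the arm holds its last target. There are 200 camera calls.

### The job

Finish packing the tray: stand the two loose U-brackets in behind the one already there, each turned the opposite way to its neighbour so that their legs hook into one another and all three stand upright and flat on the tray's floor (the middle one open the other way from the outer two). Close the row up with the tray's sliding end stop, so that the two outer brackets meet and no slack is left along the row. Leave the rest of the bench as it is.

Things in the scene. Friction and masses are not known exactly. Their poses are not given: they have to be found in the camera images.
- tray: Blue steel packing tray, fixed. Origin: centre of its underside, on the bench; y along, x across, z up. Floor top at z = 4 mm. Inside y -176 to 176, x -45 to 45 mm; walls 5 mm thick, 22 mm high (+y end 50). Brackets open to +x keep to the -x wall, the turned one to the +x wall (nested they are 78 mm wide). Snug row: 240 mm, outer two end to end from the +y wall, middle one over their joint.
- stop (a joint): Travel in m of the steel end stop along tray +y, towards the brackets; range 0 to 0.12, starts near 0 (0 to 0.015). Drag about 3 N, stays where it is left. Its flat face (84 mm wide, 5 to 63 mm above the bench) is at tray y = -0.122 + travel; against a snug row of three it reads 0.058.
- stop_lug (a point): Orange grip lug of the end stop: upright plate 12 mm thick (along the tray), 50 mm wide, top 76 mm above the bench; this point is its centre, 55 mm above the bench. Its centre is 41 mm behind the stop's face, with 27 mm of open space between it and the face plate. Push it from behind or pinch it from above. Axes as the tray's.
- laid_mid (a point): U-bracket of aluminium channel standing on a sawn end, its U seen from above: 60 mm high, 8 mm walls, 0.32 kg. Point: centre of its 120 x 70 mm outline, half-way up, in open air inside the U. y along the web (its back), x out of the open side, z up. Web: x -35 to -27, y -60 to 60 mm; legs: x -35 to 35, centred on y = 56 and -56 mm. Pinch a leg or the web. Stands in the tray from the start, at its +y end, open to tray +x.
- loose1_mid (a point): U-bracket of aluminium channel standing on a sawn end, its U seen from above: 60 mm high, 8 mm walls, 0.32 kg. Point: centre of its 120 x 70 mm outline, half-way up, in open air inside the U. y along the web (its back), x out of the open side, z up. Web: x -35 to -27, y -60 to 60 mm; legs: x -35 to 35, centred on y = 56 and -56 mm. Pinch a leg or the web. Starts on the bench; the two are alike.
- loose2_mid (a point): U-bracket of aluminium channel standing on a sawn end, its U seen from above: 60 mm high, 8 mm walls, 0.32 kg. Point: centre of its 120 x 70 mm outline, half-way up, in open air inside the U. y along the web (its back), x out of the open side, z up. Web: x -35 to -27, y -60 to 60 mm; legs: x -35 to 35, centred on y = 56 and -56 mm. Pinch a leg or the web. Starts on the bench; the two are alike.
- offcut_mid (a point): Bystander: copper angle offcut 90 x 40 mm, 40 mm high, half-way up. Leave it.
- file: Bystander: flat file with red handle, about 275 mm long, lying along its x axis. Leave it.
- wrench: Bystander: steel wrench 190 mm long. Leave it.
- drum: Bystander: abrasive-covered drum, 90 mm diameter, 50 mm high, origin under its centre. Leave it.
- bolt_bin: Bystander: grey bin of bolts 100 x 160 x 50 mm, origin under its centre. Leave it.
- tub: Bystander: tub of polishing compound with a red lid, 64 mm diameter, 85 mm high, origin under its centre. Leave it.
- square: Bystander: engineer's square lying flat, stock 90 mm, blade 140 mm. Leave it.
There are look-alikes about, which are no part of the job. Leave any blue or orange look-alike of the part that bears loose1_mid alone.

How it is judged:
By the outcome, as a careful person would: the job done as asked, in the order asked, and still so for the second after the job is handed in, with the robot touching nothing.
It also fails if it takes over 72 s, if anything falls off the work surface, if the arm or the gripper's body presses on something with over 40 N, if the wrist force passes 120 N, or if a joint passes its speed limit or range.

## Working session

There is one attempt and no reset: what is moved stays moved. The work goes in short steps, Python scripts to look and compute and a tool call to move; the robot and the scene stay as the last step left them, time stands still between calls to the robot, and variables do not carry over. Pictures are saved under pics/ and viewed, about 8 in all and at most 12, crops included, and the job is handed in when it is done.

Besides the shell and the picture viewer there is one more tool, called after "Request:" by a JSON object that holds its "api" and its "payload", one argument or row to a line. move_arm: Moves the arm, as the interface text tells. Its arguments: {"type":"object","properties":{"commands":{"type":"array"},"jaw":{"type":"number"}},"required":["commands"]}

```bash
ls; mkdir -p pics
cat > h.py <<'E'
import numpy as np, cv2
from plant import get_obs, snapshot, calibration, close_job, ctrl
from scipy.spatial.transform import Rotation as R
def toolT(o):
    T=np.eye(4);T[:3,:3]=R.from_euler('xyz',o['orientation'],degrees=True).as_matrix();T[:3,3]=o['tool_pos'];return T
def cloud(name,save=None):
    o=get_obs();im,d=snapshot(name);c=calibration(name)
    T=c['T'] if 'T' in c else toolT(o)@c['tool_from_camera']
    K=np.array(c['mtx']);v,u=np.mgrid[0:480,0:640].astype(float)
    pts=np.stack([u,v],-1).reshape(-1,1,2)
    x=(pts[:,0,0]-K[0,2])/K[0,0];y=(pts[:,0,1]-K[1,2])/K[1,1]
    a,b=x.copy(),y.copy()
    for _ in range(8):
        s=1+c['k1']*(a*a+b*b);a,b=x/s,y/s
    z=d.reshape(-1);P=np.stack([a*z,-b*z,-z,np.ones_like(z)],-1)@np.array(T).T
    P=P[:,:3].reshape(480,640,3).copy();P[d<=0]=np.nan
    if save: cv2.imwrite('pics/'+save,im[:,:,::-1])
    return im,d,P
E
python3 - <<'E'
from h import *
print(get_obs(),ctrl.grip_point_offset)
for n in('top','side','wrist'):
    im,d,P=cloud(n,n+'0.png');np.save(n+'P.npy',P);np.save(n+'I.npy',im)
    c=calibration(n);print(n,c)
E
```

```text
pics
{'clock': 0.0, 'joint_pos': array([-5.24194159e+01,  2.05906448e+01,  6.35151836e-01, -1.82188266e-02,
       -7.01365516e+01, -1.65069231e+01]), 'qvel': array([ 0.00528297,  0.04968307,  0.02851883, -0.00368261, -0.06989244,
       -0.07913286]), 'tau': array([ 3.63186173e-04, -5.82717276e+01,  2.93063056e+01,  6.99750915e+00,
        7.07254512e-03, -1.53140181e-04]), 'tool_pos': array([ 0.24247938, -0.62937515,  0.19304811]), 'orientation': array([  5.96761644,  89.90637506, 117.0350732 ]), 'force': array([ 0.93439888,  0.75687978, -1.00828523]), 'moment': array([ 0.01479919, -0.02459837,  0.03484707]), 'opening': 0.08736807824530052} 0.0188
top {'mtx': array([[461.32048586,   0.        , 319.18555211],
       [  0.        , 461.32048586, 240.81105625],
       [  0.        ,   0.        ,   1.        ]]), 'k1': 0.03442453112783288, 'T': array([[ 1.28794856e-03,  9.95715559e-01, -9.24600775e-02,
         3.93088197e-01],
       [-9.99996319e-01,  1.50324202e-03,  2.25889540e-03,
        -7.69631661e-02],
       [ 2.38820717e-03,  9.24568278e-02,  9.95713830e-01,
         1.460
[... 404 characters left out ...]
8, -1.15080262],
       [ 0.0088861 ,  0.682884  ,  0.73047278,  1.30233538],
       [ 0.        ,  0.        ,  0.        ,  1.        ]])}
wrist {'mtx': array([[333.18997392,   0.        , 322.70272553],
       [  0.        , 333.18997392, 240.51881071],
       [  0.        ,   0.        ,   1.        ]]), 'k1': -0.043005086653741705, 'tool_from_camera': array([[-1.15499305e-03,  2.61878012e-01, -9.65100292e-01,
        -1.90800139e-01],
       [-9.44345404e-04,  9.65100219e-01,  2.61879122e-01,
         7.12734940e-02],
       [ 9.99998887e-01,  1.21385659e-03, -8.67380751e-04,
         5.78922415e-04],
       [ 0.00000000e+00,  0.00000000e+00,  0.00000000e+00,
         1.00000000e+00]])}
```

View pics/top0.png

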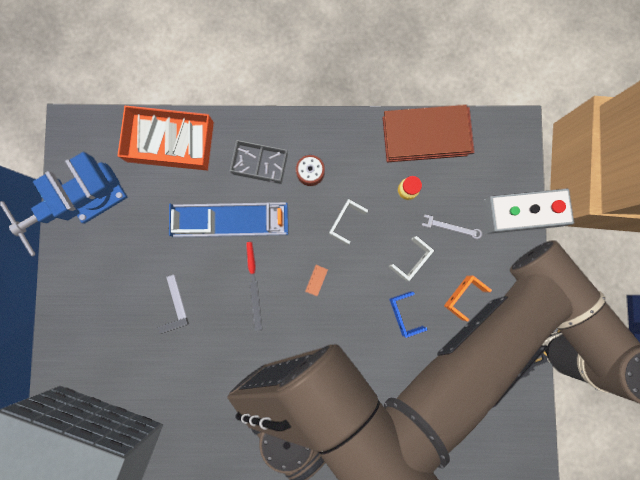

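View pics/side0.png

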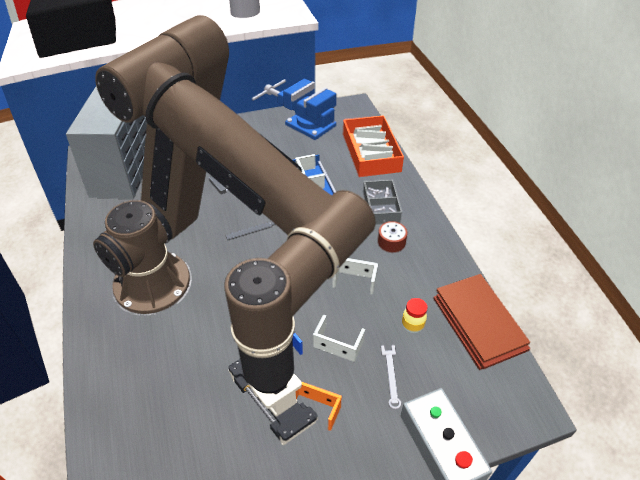

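Run:
```python
from h import *
P=np.load('topP.npy');im=np.load('topI.npy').astype(int)
def fit(sl,zl,zh,nm):
    q=P[sl].reshape(-1,3);c=im[sl].reshape(-1,3);m=(q[:,2]>zl)&(q[:,2]<zh);q=q[m]
    r=cv2.minAreaRect((q[:,:2]*1000).astype(np.float32));print(nm,len(q),r,'zmed',np.median(q[:,2]));print('  med-cent',q[:,:2].mean(0)*1000-np.array(r[0]))
    return q
fit(np.s_[195:250,322:372],.045,.075,'A')
fit(np.s_[230:285,385:438],.045,.075,'B')
fit(np.s_[202:242,166:215],.052,.08,'laid')
fit(np.s_[200:240,262:292],.07,.09,'lug')
fit(np.s_[200:240,262:292],.055,.069,'stop')
fit(np.s_[198:242,163:293],.015,.09,'tray')
c=cv2.imread('pics/top0.png')[190:290,160:440];cv2.imwrite('pics/c1.png',cv2.resize(c,(800,286),interpolation=cv2.INTER_CUBIC))
z=P[220,165:292,2];print(np.round(z*1000).astype(int))
z=P[198:242,190,2];print(np.round(z*1000).astype(int))
```

```text
A 238 ((585.425048828125, -169.9998779296875), (69.41190338134766, 120.9815902709961), 60.580257415771484) zmed 0.0588700700263628
  med-cent [6.61385217 9.27878221]
B 268 ((472.625732421875, -363.7108154296875), (70.2486801147461, 120.73824310302734), 50.09308624267578) zmed 0.058285078967406645
  med-cent [-6.9994505  -9.55148649]
laid 262 ((595.2361450195312, 316.5569152832031), (89.68350982666016, 129.0406494140625), 0.09583483636379242) zmed 0.06279277228230806
  med-cent [-21.13213442  -0.57510592]
lug 62 ((598.4010620117188, 40.21012878417969), (45.476097106933594, 9.699321746826172), 0.6305162906646729) zmed 0.07561479506678714
  med-cent [0.36147145 0.13229136]
stop 78 ((595.7557983398438, 75.97763061523438), (77.87249755859375, 44.2897834777832), 31.93317985534668) zmed 0.06194579418897184
  med-cent [ 0.23910717 -0.61274795]
tray 1368 ((595.5479736328125, 201.54098510742188), (102.47854614257812, 362.57293701171875), 1.1991972923278809) zmed 0.028990142264878616
  med-cent [-6.00336097 13.34007763]
[                   0                    1                    0
           
[... 2131 characters left out ...]
          60                   54
                   29                   10                    5
                   12                   16                   10
                   11                   10                   74
                   81                   80                   80
                   47                    8                    4
                    2                   21                   20
                   -3                    0                   -4
                    7]
[ 5  1  3 -2  0 -5 21 25 16  6  7  3 -1  2  6  1  5  3  1  8  4  8  7 -2
  5  2  6  7  1  2 -1 67 62 64 42 17 21 21  4 -2 -2  3 -4 -4]<stdin>:14: RuntimeWarning: invalid value encountered in cast
```

View pics/c1.png

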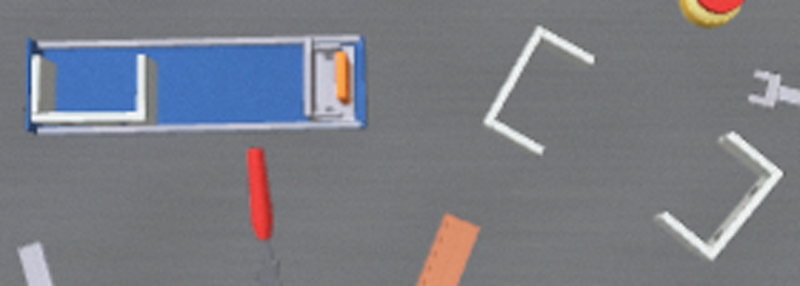

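```bash
cat >> h.py <<'E'
def plan(x,y,z,ang,o=None):
    """deltas (cm, rad) from present pose to TCP x,y,z (m) with jaw axis (tool z) at ang deg (mod 180)"""
    o=o or get_obs();M=toolT(o)[:3,:3];zt=M[:,2];a0=np.degrees(np.arctan2(zt[1],zt[0]))
    d=(np.array([x,y,z])-o['tool_pos'])*100
    D=(ang-a0+90)%180-90   # world ccw
    s=-np.radians(D)       # tool x points down
    def loc(s): return (M@R.from_rotvec([s,0,0]).as_matrix()).T@d
    print('jaw now %.2f q6 %.1f | spin %.3f (alt %.3f) | shift now'%(a0,o['joint_pos'][5],s,s-np.sign(s)*np.pi),loc(0).round(2),'after spin',loc(s).round(2),'after alt',loc(s+np.pi).round(2))
E
python3 - <<'E'
from h import *
o=get_obs();print(toolT(o)[:3,:3].round(3))
plan(.56,-.16,.22,60.6)
E
```

```text
[[-0.001 -0.933 -0.36 ]
 [ 0.001 -0.36   0.933]
 [-1.     0.     0.001]]
jaw now 111.07 q6 -16.5 | spin 0.881 (alt -2.261) | shift now [ -2.64 -46.5   32.4 ] after spin [-2.64 -4.61 56.49] after alt [ -2.64   4.61 -56.49]
```

Run:
```python
from h import *
plan(.515,-.13,.20,60.6)
```

```text
jaw now 111.07 q6 -16.5 | spin 0.881 (alt -2.261) | shift now [ -0.63 -43.38  36.81] after spin [-0.63  0.78 56.89] after alt [ -0.63  -0.78 -56.89]
```

Request:
{"api": "move_arm", "payload": {
  "commands": [
    [[0,-3.6,3.06,0],[0,-3.6,3.06,0],[0,-3.6,3.06,0],[0,-3.6,3.06,0],[0,-3.6,3.06,0],[0,-3.6,3.06,0],[-0.3,-3.6,3.06,0],[-0.3,-3.6,3.06,0]]
  ]
}}

```text
clock: 0.95
tool_pos: [0.4238, -0.296, 0.2]
orientation: [-5.9, 90.0, 105.1]
force: [0.1, -0.3, -0.5]
opening: 0.0873
```

Request:
{"api": "move_arm", "payload": {
  "commands": [
    [[0,-3.6,3.06,0],[0,-3.6,3.06,0],[0,-3.6,3.06,0],[0,-3.6,3.06,0],[0,0,0,-0.148],[0,0,0,-0.148],[0,0,0,-0.148],[0,0,0,-0.148]]
  ]
}}

```text
clock: 1.75
tool_pos: [0.5136, -0.1315, 0.1997]
orientation: [23.4, 90.0, 168.8]
force: [-1.1, -0.3, 0.1]
opening: 0.0876
```

Request:
{"api": "move_arm", "payload": {
  "commands": [
    [[0,0,0,-0.148],[0,0,0,-0.148],[0,0,0,-0.148],[0,0,0,-0.148],[0,0,0,-0.148],[0,0,0,-0.148],[0,0,0,-0.148],[0,0,0,-0.148]]
  ]
}}

```text
clock: 2.55
tool_pos: [0.5135, -0.1318, 0.1997]
orientation: [-42.3, 90.0, 170.8]
force: [-0.1, -0.1, 0.2]
opening: 0.0877
```

Request:
{"api": "move_arm", "payload": {
  "commands": [
    [[0,0,0,-0.148],[0,0,0,-0.148],[0,0,0,-0.148],[0,0,0,-0.042],[0,0,0,0],[0,0,0,0]]
  ],
  "jaw": 4
}}

```text
clock: 3.15
tool_pos: [0.5136, -0.1319, 0.1998]
orientation: [-66.6, 90.0, 174.0]
force: [0.2, 0.0, -0.2]
opening: 0.0453
```

```bash
cat >> h.py <<'E'
def fitU(P,c,rad,zl,zh,ang0,d0=0):
    """fit U outline to top-face points: returns centre, open-dir angle"""
    from scipy.optimize import least_squares
    q=P.reshape(-1,3);q=q[(q[:,2]>zl)&(q[:,2]<zh)&(np.hypot(q[:,0]-c[0],q[:,1]-c[1])<rad)]
    q2=q[:,:2]*1000
    def seg(p,a,b):
        t=np.clip(((p-a)@(b-a))/((b-a)@(b-a)),0,1);return np.linalg.norm(p-a-t[:,None]*(b-a),axis=1)
    S=[((-31,-56),(-31,56)),((-31,56),(35,56)),((-31,-56),(35,-56))]
    def f(v):
        a=np.radians(v[2]);p=q2-v[:2];l=np.stack([p@[np.cos(a),np.sin(a)],p@[-np.sin(a),np.cos(a)]],1)
        d=np.min([seg(l,np.array(A,float),np.array(B,float)) for A,B in S],0);return np.maximum(d-3.5,0)+.15*d
    r=least_squares(f,[c[0]*1000,c[1]*1000,ang0],loss='soft_l1',x_scale=[1,1,1])
    print('U fit',r.x.round(2),'n',len(q2),'mean d',np.mean(f(r.x)).round(2),'ztop',np.median(q[:,2]).round(4));return r.x
E
python3 - <<'E'
from h import *
o=get_obs();print(o['clock'],o['tool_pos'],o['opening'],o['joint_pos'])
P=np.load('topP.npy')
fitU(P,(.585,-.17),.085,.05,.07,-119.4);fitU(P,(.473,-.364),.085,.05,.07,50.1);fitU(P,(.585,.316),.085,.055,.08,0)
im,d,P=cloud('wrist','w1.png');np.save('w1.npy',P)
fitU(P,(.585,-.17),.085,.05,.07,-119.4);fitU(P,(.473,-.364),.085,.05,.07,50.1)
E
```

```text
3.15 [ 0.51364283 -0.13187186  0.19984644] 0.04532459056373058 [ 6.80196505e+00  6.66141861e+00 -1.69708621e+01 -3.27176152e-03
 -6.63809208e+01  5.37791805e+01]
U fit [ 584.89 -170.03 -119.24] n 228 mean d 0.42 ztop 0.059
U fit [ 472.71 -363.13   50.08] n 247 mean d 0.46 ztop 0.0586
U fit [5.8617e+02 3.1167e+02 3.7000e-01] n 247 mean d 0.39 ztop 0.0632
U fit [ 584.22 -169.51 -119.46] n 2504 mean d 0.44 ztop 0.0599
U fit [ 471.81 -362.26   50.  ] n 2951 mean d 0.44 ztop 0.0593
```

View pics/w1.png

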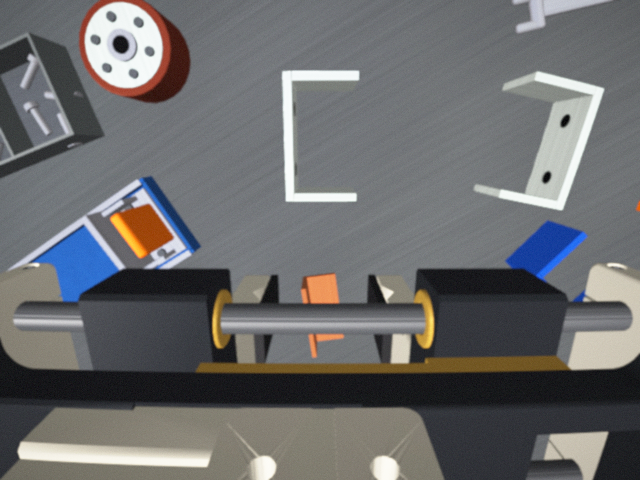

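Run:
```python
from h import *
plan(.6143,-.1509,.028,60.54)
```

```text
jaw now -119.41 q6 53.8 | spin 0.001 (alt -3.141) | shift now [17.18  9.71 -3.29] after spin [17.18  9.71 -3.29] after alt [17.18 -9.71  3.29]
```

Request:
{"api": "move_arm", "payload": {
  "commands": [
    [[0,3.24,-1.1,0],[0,3.24,-1.1,0],[0,3.23,-1.09,0],[3.5,0,0,0],[3.5,0,0,0],[2.5,0,0,0],[1.5,0,0,0],[0,0,0,0]]
  ],
  "jaw": 4
}}

```text
clock: 4.0
tool_pos: [0.6127, -0.1507, 0.0871]
orientation: [-62.8, 89.7, 177.8]
force: [0.1, 0.5, -0.1]
opening: 0.04
```

Run:
```python
from h import *
plan(.6143,-.1509,.028,60.54)
im,d,P=cloud('wrist','w2.png');fitU(P,(.584,-.17),.085,.05,.07,-119.4)
```

```text
jaw now -119.40 q6 56.8 | spin 0.001 (alt -3.141) | shift now [ 5.91  0.18 -0.07] after spin [ 5.91  0.18 -0.07] after alt [ 5.91 -0.18  0.07]
U fit [ 585.03 -169.68 -119.48] n 3406 mean d 0.36 ztop 0.0599
```

Request:
{"api": "move_arm", "payload": {
  "commands": [
    [[2,0.1,0,0],[1.5,0,0,0],[1.5,0,0,0],[0.9,0,0,0],[0,0,0,0],[0,0,0,0]]
  ],
  "jaw": 4
}}

```text
clock: 4.65
tool_pos: [0.6161, -0.1513, 0.032]
orientation: [108.1, 89.9, -11.2]
force: [-0.4, 0.1, -0.6]
opening: 0.0402
```

Request:
{"api": "move_arm", "payload": {
  "commands": [
    [[0,0,0,0],[0,0,0,0],[0,0,0,0],[0,0,0,0],[0,0,0,0],[0,0,0,0]]
  ],
  "jaw": 0
}}

```text
clock: 5.25
tool_pos: [0.6154, -0.1512, 0.031]
orientation: [-41.3, 90.0, -160.6]
force: [-0.0, -0.6, -0.6]
opening: 0.0014
```

Request:
{"api": "move_arm", "payload": {
  "commands": [
    [[-0.5,0,0,0],[-1,0,0,0],[-2,0,0,0],[-3,0,0,0],[-3.5,0,0,0],[-3.5,0,0,0],[0,0,0,0],[0,0,0,0]]
  ],
  "jaw": 0
}}

```text
clock: 6.05
tool_pos: [0.616, -0.1511, 0.1679]
orientation: [124.8, 89.8, 5.5]
force: [0.4, 0.7, -1.1]
opening: 0.0005
```

Run:
```python
from h import *
o=get_obs();print(o['clock'],o['tool_pos'],o['opening'],o['force'],toolT(o)[:3,0].round(4))
im,d,P=cloud('wrist','w3.png');x=fitU(P,(o['tool_pos'][0]-.03,o['tool_pos'][1]-.02),.085,.14,.20,-119.4)
plan(.6,.26,.163,0)
```

```text
6.05 [ 0.6160087  -0.15114876  0.16788001] 0.0005009548427287038 [ 0.40305666  0.67114742 -1.0877754 ] [ 3.2e-03  3.0e-04 -1.0e+00]
U fit [ 586.01 -171.15 -119.4 ] n 0 mean d nan ztop nan
jaw now -119.33 q6 56.9 | spin 1.059 (alt -2.083) | shift now [  0.36 -21.46 -35.1 ] after spin [  0.36 -41.11   1.52] after alt [ 0.36 41.11 -1.52]
  return _methods._mean(a, axis=axis, dtype=dtype,
  ret = ret.dtype.type(ret / rcount)
```

View pics/w3.png

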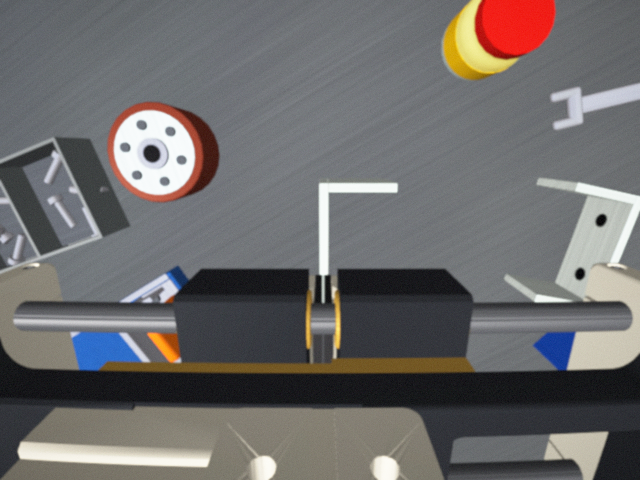

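Run:
```python
from h import *
im,d,P=cloud('wrist');fitU(P,(.584,-.17),.1,.05,.07,-119.4)
im,d,P=cloud('top');fitU(P,(.584,-.17),.1,.045,.07,-119.4)
print(P[215:225,330:350,2].round(2))
```

```text
U fit [ 584.95 -169.68 -119.56] n 1539 mean d 0.32 ztop 0.06
U fit [ 584.86 -170.13 -119.27] n 162 mean d 0.43 ztop 0.0589
[[ 0.    0.   -0.    0.    0.    0.   -0.   -0.    0.    0.06  0.06  0.06
   0.03 -0.   -0.    0.    0.27  0.27  0.28  0.29]
 [ 0.   -0.01 -0.    0.   -0.    0.    0.    0.01 -0.    0.07  0.06  0.06
   0.   -0.    0.01  0.    0.   -0.    0.27  0.28]
 [ 0.   -0.    0.   -0.    0.   -0.    0.    0.    0.06  0.06  0.06  0.02
   0.    0.   -0.    0.   -0.    0.    0.    0.  ]
 [ 0.    0.   -0.    0.   -0.   -0.   -0.   -0.    0.06   nan  0.06  0.
   0.   -0.   -0.   -0.   -0.   -0.   -0.   -0.  ]
 [ 0.   -0.   -0.01  0.    0.01 -0.   -0.01  0.06  0.06  0.06  0.    0.
  -0.   -0.   -0.01  0.   -0.    0.    0.   -0.  ]
 [-0.    0.   -0.   -0.    0.    0.    0.06  0.06  0.06  0.05  0.    0.
  -0.    0.    0.   -0.01  0.   -0.    0.01  0.  ]
 [-0.01  0.   -0.   -0.    0.01  0.    0.06  0.06  0.06 -0.   -0.   -0.
   0.   -0.   -0.   -0.01  0.    0.   -0.01 -0.01]
 [-0.    0.   -0.    0.    0.    0.06  0.06  0.06  0.04  0.   -0.   -0.
  -0.01 -0.    0.    0.    0.   -0.   -0.01 -0.01]
 [ 0.   -0.    0.01  0.    0.01  0.06  0.06  0.06  0.    0.   -0.01  0.
  -0.   -0.01 -0.    0.   -0.    0.    0.   -0.01]
 [-0.    0.    0.   -0.    0.06  0.06  0.06  0.03 -0.   -0.    0.   -0.
  -0.   -0.   -0.    0.    0.    0.    0.    0.  ]]
```

Run:
```python
from h import *
o=get_obs();t=o['tool_pos'];print(t,o['opening'])
im,d,P=cloud('side','s1.png')
c=calibration('side');T=np.linalg.inv(c['T']);q=T@np.r_[t,1];x,y=q[0]/-q[2],-q[1]/-q[2];s=1+c['k1']*(x*x+y*y);K=c['mtx'];u,v=K[0,0]*x*s+K[0,2],K[1,1]*y*s+K[1,2];print('tcp px',u,v)
u,v=int(u),int(v);a=cv2.imread('pics/s1.png')[max(v-110,0):v+110,max(u-150,0):u+150]
cv2.circle(a,(min(150,u),min(110,v)),2,(0,0,255),-1)
cv2.imwrite('pics/s1c.png',cv2.resize(a,None,fx=2.6,fy=2.6))
```

```text
[ 0.61465401 -0.15114607  0.16510074] 0.0002856480682421396
tcp px 364.4836936645356 237.08937578877925
```

View pics/s1c.png

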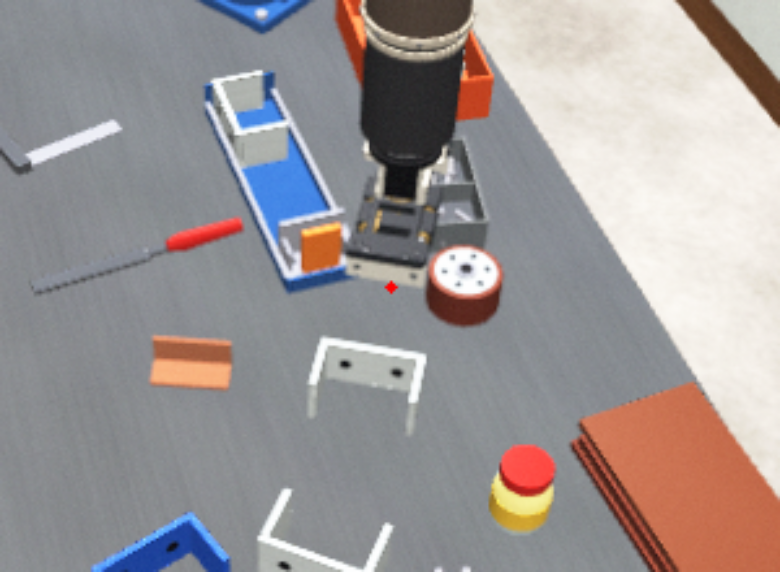

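Run:
```python
from h import *
o=get_obs();T=np.linalg.inv(toolT(o));im,d,P=cloud('wrist')
Q=P@T[:3,:3].T+T[:3,3]
for v in range(255,350,6): print(v,[tuple((Q[v,u]*1000).round(0).astype(int)) if np.isfinite(Q[v,u,0]) else None for u in (308,316,323,330,338)])
cv2.imwrite('pics/w4c.png',cv2.resize(im[170:370,200:450,::-1],None,fx=3,fy=3,interpolation=cv2.INTER_CUBIC))
```

```text
255 [(np.int64(167), np.int64(-45), np.int64(-17)), (np.int64(166), np.int64(-45), np.int64(-8)), (np.int64(106), np.int64(-25), np.int64(0)), (np.int64(165), np.int64(-44), np.int64(8)), (np.int64(165), np.int64(-44), np.int64(17))]
261 [(np.int64(164), np.int64(-51), np.int64(-17)), (np.int64(166), np.int64(-52), np.int64(-8)), (np.int64(105), np.int64(-31), np.int64(0)), (np.int64(164), np.int64(-51), np.int64(8)), (np.int64(165), np.int64(-51), np.int64(17))]
267 [(np.int64(165), np.int64(-59), np.int64(-17)), (np.int64(165), np.int64(-59), np.int64(-8)), (np.int64(105), np.int64(-37), np.int64(0)), (np.int64(165), np.int64(-58), np.int64(8)), (np.int64(164), np.int64(-58), np.int64(17))]
273 [(np.int64(-106), np.int64(37), np.int64(-4)), (np.int64(164), np.int64(-65), np.int64(-8)), (np.int64(105), np.int64(-43), np.int64(0)), (np.int64(166), np.int64(-66), np.int64(8)), (np.int64(-107), np.int64(37), np.int64(4))]
279 [(np.int64(-105), np.int64(35), np.int64(-4)), (np.int64(-38), np.int64(8), np.int64(-3)), (np.int64(106), np.int64(-49), np.int64(0)), (np.int64(-39), np.int64(9
[... 1897 characters left out ...]
t64(4))]
333 [(np.int64(-119), np.int64(27), np.int64(-3)), (np.int64(-115), np.int64(24), np.int64(-1)), (np.int64(-115), np.int64(24), np.int64(0)), (np.int64(-115), np.int64(24), np.int64(2)), (np.int64(-120), np.int64(27), np.int64(4))]
339 [(np.int64(-120), np.int64(25), np.int64(-3)), (np.int64(-79), np.int64(0), np.int64(-2)), (np.int64(166), np.int64(-151), np.int64(0)), (np.int64(-79), np.int64(0), np.int64(3)), (np.int64(-120), np.int64(25), np.int64(4))]
345 [(np.int64(-119), np.int64(23), np.int64(-3)), (np.int64(-80), np.int64(-2), np.int64(-2)), (np.int64(166), np.int64(-160), np.int64(0)), (np.int64(-80), np.int64(-2), np.int64(3)), (np.int64(-119), np.int64(23), np.int64(4))]
```

View pics/w4c.png

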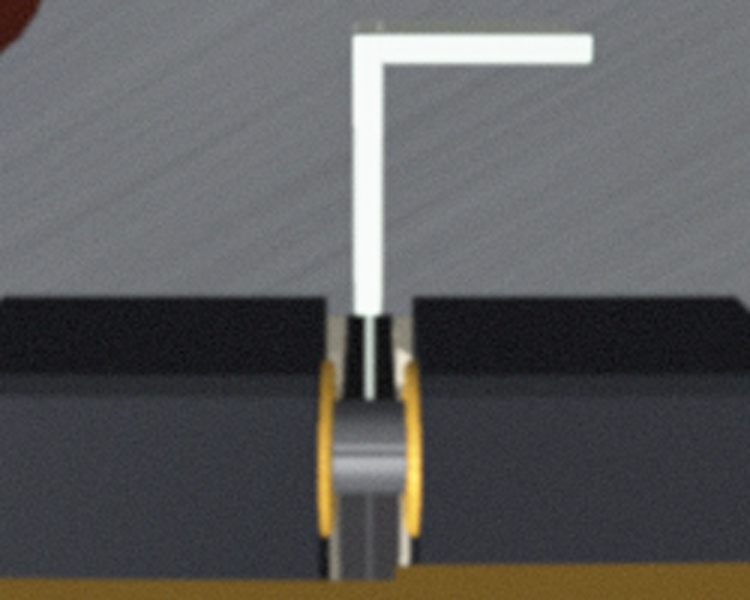

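Run:
```python
from h import *
o=get_obs();T=np.linalg.inv(toolT(o));im,d,P=cloud('wrist')
Q=P@T[:3,:3].T+T[:3,3]
for v in range(270,284): print(v,[(Q[v,u]*1000).round(0).tolist() for u in (315,317,329,331)],im[v,317])
plan(.6155,-.1513,.06,60.54)
```

```text
270 [[165.0, -62.0, -9.0], [165.0, -62.0, -7.0], [164.0, -62.0, 7.0], [165.0, -62.0, 9.0]] [140 145 144]
271 [[165.0, -63.0, -9.0], [165.0, -63.0, -7.0], [166.0, -64.0, 7.0], [165.0, -63.0, 9.0]] [142 148 148]
272 [[164.0, -64.0, -9.0], [165.0, -65.0, -7.0], [165.0, -64.0, 7.0], [164.0, -64.0, 9.0]] [140 142 143]
273 [[164.0, -66.0, -9.0], [166.0, -66.0, -7.0], [163.0, -65.0, 7.0], [164.0, -65.0, 9.0]] [134 140 141]
274 [[163.0, -66.0, -9.0], [165.0, -67.0, -7.0], [165.0, -67.0, 7.0], [164.0, -67.0, 9.0]] [108 111 112]
275 [[-35.0, 9.0, -4.0], [-33.0, 8.0, -3.0], [-34.0, 9.0, 3.0], [-38.0, 10.0, 4.0]] [63 59 64]
276 [[-35.0, 8.0, -4.0], [-36.0, 9.0, -3.0], [-35.0, 9.0, 3.0], [-37.0, 9.0, 4.0]] [27 30 31]
277 [[-37.0, 9.0, -4.0], [-37.0, 9.0, -3.0], [-37.0, 9.0, 3.0], [-40.0, 10.0, 4.0]] [21 19 21]
278 [[-38.0, 9.0, -4.0], [-37.0, 8.0, -3.0], [-38.0, 9.0, 3.0], [-41.0, 10.0, 4.0]] [23 25 24]
279 [[-40.0, 9.0, -4.0], [-39.0, 9.0, -3.0], [-39.0, 9.0, 3.0], [-43.0, 10.0, 4.0]] [19 21 19]
280 [[-40.0, 8.0, -4.0], [-40.0, 8.0, -3.0], [-40.0, 9.0, 3.0], [-44.0, 10.0, 4.0]] [20 19 23]
281 [[-42.0, 9.0, -3.0], [-41.0, 8.0, -3.0], [-42.0, 9.0, 3.0], [-45.0, 10.0, 4.0]] [18 20 15]
282 [[-43.0, 9.0, -3.0], [-44.0, 9.0, -2.0], [-43.0, 9.0, 3.0], [-45.0, 10.0, 4.0]] [19 20 19]
283 [[-44.0, 8.0, -3.0], [-43.0, 8.0, -3.0], [-44.0, 9.0, 3.0], [-45.0, 9.0, 4.0]] [17 22 20]
jaw now -119.32 q6 56.9 | spin 0.002 (alt -3.139) | shift now [10.5   0.07 -0.03] after spin [10.5   0.07 -0.03] after alt [10.5  -0.07  0.03]
```

Request:
{"api": "move_arm", "payload": {
  "commands": [
    [[0,0,0,0],[2.5,0,0,0],[4,0,0,0],[3.5,0,0,0],[2,0,0,0],[1.5,0,0,0],[1,0,0,0],[0,0,0,0]]
  ],
  "jaw": 4
}}

```text
clock: 7.15
tool_pos: [0.6144, -0.1512, 0.0194]
orientation: [-60.4, 89.8, -179.7]
force: [-0.9, -0.1, 0.3]
opening: 0.0397
```

Request:
{"api": "move_arm", "payload": {
  "commands": [
    [[1,0,0,0],[1,0,0,0],[0.5,0,0,0],[0,0,0,0],[0,0,0,0]]
  ],
  "jaw": 4
}}

```text
clock: 7.65
tool_pos: [0.6155, -0.1513, -0.0039]
orientation: [50.9, 90.0, -68.4]
force: [1.1, -0.4, 0.4]
opening: 0.0401
```

Request:
{"api": "move_arm", "payload": {
  "commands": [
    [[0.2,0,0,0],[0,0,0,0],[0,0,0,0],[0,0,0,0],[0,0,0,0],[0,0,0,0],[0,0,0,0]]
  ],
  "jaw": 0
}}

```text
clock: 8.35
tool_pos: [0.6155, -0.1513, -0.0059]
orientation: [101.2, 90.0, -18.1]
force: [0.1, 1.0, 1.0]
opening: 0.0079
```

Run:
```python
from h import *
o=get_obs();print(o['clock'],o['tool_pos'],o['opening'],o['force'])
```

```text
8.35 [ 0.61545672 -0.15125191 -0.00590894] 0.007857581773272214 [0.08863526 1.01359631 1.01352947]
```

Request:
{"api": "move_arm", "payload": {
  "commands": [
    [[-0.5,0,0,0],[-1,0,0,0],[-2,0,0,0],[-3,0,0,0],[-3.5,0,0,0],[-3,0,0,0],[-1,0,0,0],[0,0,0,0]]
  ],
  "jaw": 0
}}

```text
clock: 9.15
tool_pos: [0.6162, -0.1511, 0.1359]
orientation: [124.7, 89.8, 5.4]
force: [-0.0, -0.4, -3.4]
opening: 0.0077
```

Run:
```python
from h import *
o=get_obs();print(o['clock'],o['tool_pos'],o['opening'],o['force'])
im,d,P=cloud('wrist','w5.png');np.save('w5.npy',P);t=o['tool_pos']
q=P.reshape(-1,3);s=q[(q[:,2]>.16)&(q[:,2]<.22)&(np.hypot(*(q[:,:2]-t[:2]).T)<.14)];print(len(s))
fitU(P,(t[0]-.03,t[1]-.02),.1,.17,.21,-119.4)
# tray from top
P=np.load('topP.npy');X=P[195:245,160:296].reshape(-1,3)
w=X[(X[:,2]>.016)&(X[:,2]<.027)]
for lo,hi in((.53,.556),(.635,.66)):
    s=w[(w[:,0]>lo)&(w[:,0]<hi)&(w[:,1]>.05)&(w[:,1]<.36)];p=np.polyfit(s[:,1]-.2,s[:,0],1);print('wall x at y=.2: %.4f slope deg %.2f n %d std %.4f'%(p[1],np.degrees(np.arctan(-p[0])),len(s),np.std(s[:,0]-np.polyval(p,s[:,1]-.2))))
e=X[(X[:,2]>.04)&(X[:,2]<.056)&(X[:,1]>.35)];print('end wall y',np.median(e[:,1]),len(e))
e=w[(w[:,1]<.04)];print('-y wall',np.median(e[(e[:,0]>.56)&(e[:,0]<.63),1]),len(e))
fitU(P,(.585,.316),.085,.055,.07,0)
l=X[(X[:,2]>.068)&(X[:,1]<.1)];print('lug',l.mean(0))
```

```text
9.15 [ 0.61622981 -0.15114683  0.13586355] 0.007707001379208111 [-0.00676692 -0.43320018 -3.4188691 ]
9396
U fit [ 585.85 -169.7  -119.43] n 8258 mean d 0.98 ztop 0.2013
wall x at y=.2: 0.5484 slope deg 0.80 n 206 std 0.0024
wall x at y=.2: 0.6427 slope deg 1.34 n 191 std 0.0020
end wall y 0.3783682834830152 107
-y wall 0.023795404278249457 76
U fit [5.8617e+02 3.1167e+02 3.7000e-01] n 244 mean d 0.4 ztop 0.0631
lug [0.59770456 0.04233998 0.07533844]
```

Run:
```python
from h import *
plan(.6338,.2372,.136,1.07)
```

```text
jaw now -119.34 q6 56.9 | spin 1.040 (alt -2.102) | shift now [ -0.18 -17.39 -34.75] after spin [ -0.18 -38.77  -2.59] after alt [-0.18 38.77  2.59]
```

Request:
{"api": "move_arm", "payload": {
  "commands": [
    [[0,0,0,0.1],[0,0,0,0.14],[0,0,0,0.14],[0,0,0,0.14],[0,0,0,0.14],[0,0,0,0.14],[0,0,0,0.14],[0,0,0,0.1]]
  ],
  "jaw": 0
}}

```text
clock: 10.0
tool_pos: [0.6139, -0.1511, 0.1312]
orientation: [-5.7, 89.8, 175.1]
force: [0.5, -0.4, -4.1]
opening: 0.0078
```

Request:
{"api": "move_arm", "payload": {
  "commands": [
    [[0,-1.5,0,0],[0,-3,-0.3,0],[0,-4.5,-0.3,0],[0,-4.5,-0.3,0],[0,-4.5,-0.3,0],[0,-4.5,-0.3,0],[0,-4.5,-0.3,0],[0,-4.5,-0.3,0]]
  ],
  "jaw": 0
}}

```text
clock: 10.8
tool_pos: [0.6289, 0.1662, 0.1321]
orientation: [20.7, 89.8, -158.1]
force: [0.7, -0.7, -3.3]
opening: 0.0077
```

Request:
{"api": "move_arm", "payload": {
  "commands": [
    [[0,-3.5,-0.3,0],[0,-2.5,-0.2,0],[0,-1.27,0,0],[0,0,0,0],[0,0,0,0],[0,0,0,0]]
  ],
  "jaw": 0
}}

```text
clock: 11.4
tool_pos: [0.6337, 0.2358, 0.1335]
orientation: [32.4, 89.9, -146.5]
force: [0.3, -0.3, -2.9]
opening: 0.0078
```

Run:
```python
from h import *
o=get_obs();print(o['clock'],o['tool_pos'],o['opening'],o['force'],toolT(o)[:3,0])
plan(.6338,.2372,0.03,1.07)
im,d,P=cloud('wrist');t=o['tool_pos'];fitU(P,(t[0]-.03,t[1]+.017),.1,.17,.21,181)
# tray walls from wrist
X=P.reshape(-1,3);w=X[(X[:,2]>.016)&(X[:,2]<.028)]
for lo,hi in((.53,.556),(.63,.66)):
    s=w[(w[:,0]>lo)&(w[:,0]<hi)&(w[:,1]>.03)&(w[:,1]<.36)]
    if len(s)>20:
        p=np.polyfit(s[:,1]-.2,s[:,0],1);print('wall x %.4f slope %.2f n %d'%(p[1],np.degrees(np.arctan(-p[0])),len(s)),s[:,1].min(),s[:,1].max())
e=w[(w[:,1]<.04)];print('-y wall',np.median(e[(e[:,0]>.56)&(e[:,0]<.63),1]),len(e))
l=X[(X[:,2]>.068)&(X[:,2]<.08)&(X[:,1]<.1)];print('lug',l.mean(0),len(l))
```

```text
11.4 [0.63366506 0.2358381  0.13350551] 0.007755330941966219 [ 0.25108474 -0.26605317 -2.94285923] [-8.70784928e-04 -5.75524218e-04 -9.99999455e-01]
jaw now -178.93 q6 -35.8 | spin -0.000 (alt 3.142) | shift now [10.35 -0.14 -0.03] after spin [10.35 -0.14 -0.03] after alt [10.35  0.14  0.03]
U fit [601.61 251.64 180.98] n 8195 mean d 0.98 ztop 0.199
wall x 0.5476 slope 1.12 n 1655 0.04559841428799365 0.25945958161190597
wall x 0.6429 slope 0.60 n 1823 0.04844802177725008 0.28124145883294627
-y wall nan 0
lug [nan nan nan] 0
  return _methods._mean(a, axis=axis, dtype=dtype,
  ret = ret.dtype.type(ret / rcount)
<stdin>:12: RuntimeWarning: Mean of empty slice.
  ret = um.true_divide(
```

Request:
{"api": "move_arm", "payload": {
  "commands": [
    [[2,-0.1,0,0],[3.5,0,0,0],[3,0,0,0],[1.5,0,0,0],[1,0,0,0],[0.8,0,0,0],[0,0,0,0],[0,0,0,0]]
  ],
  "jaw": 0
}}

```text
clock: 12.25
tool_pos: [0.6347, 0.2382, 0.017]
orientation: [-154.7, 89.9, 26.4]
force: [0.6, -0.0, -3.3]
opening: 0.0078
```

Run:
```python
from h import *
o=get_obs();print(o['clock'],o['tool_pos'],o['opening'],o['force'],o['moment'])
im,d,P=cloud('top');fitU(P,(.585,.312),.085,.055,.068,0.4)
```

```text
12.25 [0.63470585 0.23820093 0.01700787] 0.00783932567263008 [ 0.57976924 -0.03674569 -3.25777422] [-0.06922436 -0.01435547 -0.00957654]
U fit [589.56 312.15   5.  ] n 165 mean d 4.42 ztop 0.0629
```

Request:
{"api": "move_arm", "payload": {
  "commands": [
    [[0.5,0,0,0],[0.5,0,0,0],[0.3,0,0,0],[0.2,0,0,0],[0.1,0,0,0],[0,0,0,0],[0,0,0,0]]
  ],
  "jaw": 0
}}

```text
clock: 13.0
tool_pos: [0.6341, 0.2379, 0.0]
orientation: [-165.8, 90.0, 15.3]
force: [1.1, 0.2, -3.7]
opening: 0.0077
```

Request:
{"api": "move_arm", "payload": {
  "commands": [
    [[0.1,0,0,0],[0.1,0,0,0],[0,0,0,0],[0,0,0,0]]
  ],
  "jaw": 0
}}

```text
clock: 13.4
tool_pos: [0.6342, 0.238, -0.0019]
orientation: [-156.3, 90.0, 24.8]
force: [0.0, 0.5, -2.2]
opening: 0.0079
```

Request:
{"api": "move_arm", "payload": {
  "commands": [
    [[0,0,0,0],[0,0,0,0],[0,0,0,0],[0,0,0,0],[0,0,0,0],[0,0,0,0]]
  ],
  "jaw": 2.4
}}

```text
clock: 14.0
tool_pos: [0.634, 0.2379, -0.002]
orientation: [-152.7, 90.0, 28.4]
force: [0.5, -0.2, -0.2]
opening: 0.0237
```

Request:
{"api": "move_arm", "payload": {
  "commands": [
    [[-0.5,0,0,0],[-1.5,0,0,0],[-3,0,0,0],[-4,0,0,0],[-4,0,0,0],[-2,0,0,0],[0,0,0,0],[0,0,0,0]]
  ],
  "jaw": 2.4
}}

```text
clock: 14.8
tool_pos: [0.6341, 0.2381, 0.1495]
orientation: [-139.1, 89.9, 42.0]
force: [-0.4, 0.9, -0.7]
opening: 0.024
```

Run:
```python
from h import *
o=get_obs();print(o['clock'],o['tool_pos'],o['opening'],o['force'],o['moment'])
plan(.43,-.36,.19,50)
```

```text
14.8 [0.63413051 0.23807367 0.14951232] 0.023959506458613188 [-0.41011785  0.86848172 -0.7079099 ] [ 0.00999402  0.12825914 -0.00808319]
jaw now -178.91 q6 -35.9 | spin -0.854 (alt 2.288) | shift now [-4.17 59.4  21.54] after spin [-4.17 22.81 58.93] after alt [ -4.17 -22.81 -58.93]
```

Run:
```python
from h import *
plan(.41,-.31,.18,50)
im,d,P=cloud('top');
fitU(P,(.585,.312),.085,.055,.068,0.4)
cv2.imwrite('pics/t2.png',cv2.resize(im[195:245,160:300,::-1],None,fx=5,fy=5,interpolation=cv2.INTER_CUBIC))
```

```text
jaw now -178.91 q6 -35.9 | spin -0.854 (alt 2.288) | shift now [-3.16 54.37 23.44] after spin [-3.16 18.06 56.39] after alt [ -3.16 -18.06 -56.39]
U fit [5.8666e+02 3.1167e+02 2.9000e-01] n 204 mean d 5.19 ztop 0.0631
```

Request:
{"api": "move_arm", "payload": {
  "commands": [
    [[-1,0,0,-0.142],[-1,0,0,-0.142],[-1.2,0,0,-0.142],[0,0,0,-0.142],[0,0,0,-0.142],[0,0,0,-0.144],[0,0.7,2,0],[0,1.3,4,0]]
  ],
  "jaw": 4
}}

```text
clock: 15.65
tool_pos: [0.6104, 0.1797, 0.1776]
orientation: [-17.4, 89.8, -147.2]
force: [0.3, -1.7, 0.3]
opening: 0.0401
```

Request:
{"api": "move_arm", "payload": {
  "commands": [
    [[0,1.4,4.4,0],[0,1.4,4.4,0],[0,1.4,4.4,0],[0,1.4,4.4,0],[0,1.4,4.4,0],[0,1.4,4.4,0],[0,1.4,4.4,0],[0,1.4,4.4,0]]
  ]
}}

```text
clock: 16.45
tool_pos: [0.4687, -0.1641, 0.1792]
orientation: [-50.8, 89.9, 179.2]
force: [1.1, -0.4, 0.2]
opening: 0.0396
```

Request:
{"api": "move_arm", "payload": {
  "commands": [
    [[0,1.4,4.4,0],[0,1.4,4.4,0],[0,1.3,4,0],[0,0.6,2,0],[0,0,0,0],[0,0,0,0]]
  ]
}}

```text
clock: 17.05
tool_pos: [0.4105, -0.3064, 0.179]
orientation: [-71.0, 89.9, 158.9]
force: [0.3, 0.4, -0.5]
opening: 0.0401
```

Run:
```python
from h import *
o=get_obs();print(o['clock'],o['tool_pos'])
im,d,P=cloud('wrist');x=fitU(P,(.473,-.364),.085,.05,.07,50.1)
a=np.radians(x[2]);g=x[:2]+np.array([-31*np.cos(a)+8*np.sin(a),-31*np.sin(a)-8*np.cos(a)]);print(g)
plan(g[0]/1e3,g[1]/1e3,.05,x[2])
im,d,P=cloud('top')
for k in ((.585,.312,0),(.603,.2535,181)): fitU(P,k[:2],.09,.055,.075,k[2])
X=P[195:245,160:296].reshape(-1,3);l=X[(X[:,2]>.068)&(X[:,1]<.1)];print('lug',l.mean(0))
cv2.imwrite('pics/t2.png',cv2.resize(im[195:245,160:300,::-1],None,fx=5,fy=5,interpolation=cv2.INTER_CUBIC))
```

```text
17.05 [ 0.4104833 -0.3063996  0.1790287]
U fit [ 471.79 -363.25   49.84] n 2977 mean d 0.44 ztop 0.0598
[ 457.91400556 -392.10066337]
jaw now -130.02 q6 64.7 | spin 0.003 (alt -3.139) | shift now [12.91  9.16  3.57] after spin [12.91  9.17  3.54] after alt [12.91 -9.17 -3.54]
U fit [589.99 314.05   6.61] n 387 mean d 11.84 ztop 0.0633
U fit [598.38 250.51 187.21] n 378 mean d 11.27 ztop 0.0632
lug [0.59864684 0.04077199 0.07552332]
```

View pics/t2.png

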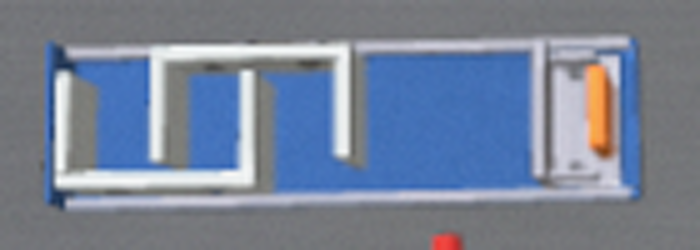

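Request:
{"api": "move_arm", "payload": {
  "commands": [
    [[0,3.05,1.19,0],[0,3.05,1.19,0],[0,3.06,1.19,0],[0,0,0,0],[3,0,0,0],[4,0,0,0],[3.5,0,0,0],[2.5,0,0,0]]
  ]
}}

```text
clock: 17.95
tool_pos: [0.4579, -0.3905, 0.0476]
orientation: [-83.6, 89.9, 146.5]
force: [0.3, -0.5, -0.6]
opening: 0.0404
```

Request:
{"api": "move_arm", "payload": {
  "commands": [
    [[0,0,0,0],[0,0,0,0],[0,0,0,0]]
  ]
}}

```text
clock: 18.25
tool_pos: [0.46, -0.3926, 0.0518]
orientation: [98.7, 89.9, -31.3]
force: [1.0, 0.2, 0.8]
opening: 0.0396
```

Run:
```python
from h import *
plan(.4579,-.3921,-.006,49.84)
im,d,P=cloud('top')
X=P[195:245,160:296].reshape(-1,3);s=X[(X[:,2]>.058)&(X[:,2]<.07)]
for lo,hi in((.57,.61),(.55,.562),(.632,.642)):
    y=np.sort(s[(s[:,0]>lo)&(s[:,0]<hi),1]);
    for g in np.split(y,np.where(np.diff(y)>.012)[0]+1): print(lo,len(g),g.min().round(4),np.median(g).round(4),g.max().round(4))
```

```text
jaw now -129.92 q6 72.0 | spin 0.004 (alt -3.137) | shift now [ 5.78 -0.21  0.1 ] after spin [ 5.78 -0.21  0.1 ] after alt [ 5.78  0.21 -0.1 ]
0.57 8 0.0361 0.0382 0.0453
0.57 31 0.0732 0.0764 0.0799
0.57 33 0.1924 0.1951 0.1989
0.57 29 0.2528 0.2561 0.26
0.57 38 0.3063 0.3105 0.3138
0.57 41 0.3623 0.3676 0.3729
0.55 7 0.0725 0.0764 0.0793
0.55 117 0.2527 0.3118 0.3709
0.632 5 0.0767 0.0798 0.0801
0.632 65 0.1935 0.2473 0.3131
```

Request:
{"api": "move_arm", "payload": {
  "commands": [
    [[2,-0.2,0.1,0],[1.5,0,0,0],[1.2,0,0,0],[0.7,0,0,0],[0.3,0,0,0],[0,0,0,0],[0,0,0,0],[0,0,0,0]]
  ],
  "jaw": 4
}}

```text
clock: 19.1
tool_pos: [0.4569, -0.3921, -0.0064]
orientation: [102.4, 89.9, -27.6]
force: [-0.9, 0.5, 0.5]
opening: 0.0399
```

Request:
{"api": "move_arm", "payload": {
  "commands": [
    [[0,0,0,0],[0,0,0,0],[0,0,0,0],[0,0,0,0],[0,0,0,0],[0,0,0,0],[0,0,0,0]]
  ],
  "jaw": 0
}}

```text
clock: 19.8
tool_pos: [0.4565, -0.3919, -0.007]
orientation: [140.5, 90.0, 10.5]
force: [0.0, 0.7, 1.0]
opening: 0.0082
```

Request:
{"api": "move_arm", "payload": {
  "commands": [
    [[-0.5,0,0,0],[-1,0,0,0],[-2,0,0,0],[-3,0,0,0],[-3.7,0,0,0],[-3,0,0,0],[-1.5,0,0,0],[0,0,0,0]]
  ],
  "jaw": 0
}}

```text
clock: 20.6
tool_pos: [0.4578, -0.3927, 0.1434]
orientation: [102.7, 89.7, -27.3]
force: [0.1, -0.0, -2.7]
opening: 0.008
```

Run:
```python
from h import *
o=get_obs();print(o['opening'],o['force'],o['tool_pos'])
plan(.5568,.1753,.14,1.0)
im,d,P=cloud('wrist');t=o['tool_pos'];x=fitU(P,(t[0]+.014,t[1]+.029),.1,.185,.22,50)
a=np.radians(x[2]);r=t[:2]*1000-x[:2];print('tcp in bracket',r@[np.cos(a),np.sin(a)],r@[-np.sin(a),np.cos(a)])
```

```text
0.00803616338844591 [ 0.1365588  -0.04827444 -2.72971948] [ 0.45775816 -0.39271319  0.143421  ]
jaw now -129.97 q6 72.1 | spin 0.856 (alt -2.286) | shift now [  0.25 -28.9  -49.89] after spin [  0.25 -56.62 -10.89] after alt [ 0.25 56.62 10.89]
U fit [ 472.74 -365.45   49.92] n 8019 mean d 0.88 ztop 0.2105
tcp in bracket -30.50726077889296 -6.09532915591849
```

Request:
{"api": "move_arm", "payload": {
  "commands": [
    [[0,0,0,0.1],[0,0,0,0.14],[0,0,0,0.14],[0,0,0,0.14],[0,0,0,0.14],[0,0,0,0.14],[0,0,0,0.056],[0,-2,-0.39,0]]
  ],
  "jaw": 0
}}

```text
clock: 21.45
tool_pos: [0.4586, -0.3723, 0.1378]
orientation: [-21.7, 89.8, 159.0]
force: [0.4, 0.8, -3.6]
opening: 0.0079
```

Request:
{"api": "move_arm", "payload": {
  "commands": [
    [[0,-4,-0.77,0],[0,-4.5,-0.865,0],[0,-4.5,-0.865,0],[0,-4.5,-0.865,0],[0,-4.5,-0.865,0],[0,-4.5,-0.865,0],[0,-4.5,-0.865,0],[0,-4.5,-0.865,0]]
  ],
  "jaw": 0
}}

```text
clock: 22.25
tool_pos: [0.521, -0.0141, 0.1386]
orientation: [8.6, 89.9, -170.4]
force: [2.0, 0.1, -2.6]
opening: 0.0079
```

Request:
{"api": "move_arm", "payload": {
  "commands": [
    [[0,-4.5,-0.865,0],[0,-4.5,-0.865,0],[0,-4.5,-0.865,0],[0,-3.5,-0.67,0],[0,-2.12,-0.41,0],[0,0,0,0],[0,0,0,0],[0,0,0,0]]
  ],
  "jaw": 0
}}

```text
clock: 23.05
tool_pos: [0.5551, 0.1749, 0.1393]
orientation: [29.8, 89.9, -149.2]
force: [-0.3, -0.5, -2.0]
opening: 0.0083
```

Run:
```python
from h import *
o=get_obs();print(o['opening'],o['force'],o['tool_pos'])
plan(.5568,.1753,-.001,1.0)
im,d,P=cloud('wrist');t=o['tool_pos'];x=fitU(P,(t[0]+.031,t[1]+.007),.1,.185,.22,1)
```

```text
0.008272339756276628 [-0.30000198 -0.53741775 -1.96614723] [0.55505901 0.17485216 0.13927424]
jaw now -179.08 q6 -35.8 | spin -0.001 (alt 3.140) | shift now [14.03 -0.05 -0.19] after spin [14.03 -0.05 -0.19] after alt [14.03  0.05  0.19]
U fit [584.94 180.32   0.8 ] n 8380 mean d 0.97 ztop 0.2062
```

Request:
{"api": "move_arm", "payload": {
  "commands": [
    [[2,0,-0.25,0],[3.5,0,0,0],[3,0,0,0],[1.5,0,0,0],[1,0,0,0],[0.8,0,0,0],[0,0,0,0],[0,0,0,0]]
  ],
  "jaw": 0
}}

```text
clock: 23.9
tool_pos: [0.5588, 0.1762, 0.0227]
orientation: [-155.1, 89.9, 25.8]
force: [-0.1, -0.2, -1.7]
opening: 0.0074
```

Request:
{"api": "move_arm", "payload": {
  "commands": [
    [[0.5,0,0,0],[0.5,0,0,0],[0.4,0,0,0],[0.3,0,0,0],[0.2,0,0,0],[0,0,0,0],[0,0,0,0]]
  ],
  "jaw": 0
}}

```text
clock: 24.6
tool_pos: [0.5582, 0.1761, 0.003]
orientation: [88.4, 90.0, -90.6]
force: [-0.1, -0.1, -3.4]
opening: 0.0079
```

Request:
{"api": "move_arm", "payload": {
  "commands": [
    [[0.2,0,0,0],[0.2,0,0,0],[0.15,0,0,0],[0,0,0,0],[0,0,0,0]]
  ],
  "jaw": 0
}}

```text
clock: 25.1
tool_pos: [0.5581, 0.1761, -0.0026]
orientation: [35.2, 90.0, -143.8]
force: [-0.8, -0.6, -2.9]
opening: 0.008
```

Request:
{"api": "move_arm", "payload": {
  "commands": [
    [[0,0,0,0],[0,0,0,0],[0,0,0,0],[0,0,0,0],[0,0,0,0],[0,0,0,0]]
  ],
  "jaw": 2.4
}}

```text
clock: 25.7
tool_pos: [0.5582, 0.1761, -0.0025]
orientation: [-137.1, 90.0, 43.8]
force: [-1.3, 0.0, -0.3]
opening: 0.0241
```

Request:
{"api": "move_arm", "payload": {
  "commands": [
    [[-0.5,0,0,0],[-1.5,0,0,0],[-3,0,0,0],[-4,0,0,0],[-4,0,0,0],[-2,0,0,0],[0,0,0,0],[0,0,0,0]]
  ],
  "jaw": 2.4
}}

```text
clock: 26.5
tool_pos: [0.5581, 0.1762, 0.148]
orientation: [-129.8, 89.9, 51.1]
force: [0.4, -0.6, -0.1]
opening: 0.024
```

Run:
```python
from h import *
o=get_obs();print(o['opening'],o['force'],o['tool_pos'])
plan(.5984,-.05,.16,91)
plan(.5984,-.05,.16,1)
```

```text
0.02401494967275913 [ 0.35279688 -0.5968848  -0.12693943] [0.55810019 0.17618627 0.14798809]
jaw now -179.03 q6 -35.7 | spin 1.570 (alt -1.571) | shift now [-1.22 22.68 -3.65] after spin [ -1.22  -3.64 -22.68] after alt [-1.22  3.64 22.68]
jaw now -179.03 q6 -35.7 | spin -0.001 (alt 3.141) | shift now [-1.22 22.68 -3.65] after spin [-1.22 22.68 -3.64] after alt [ -1.22 -22.68   3.64]
```

Request:
{"api": "move_arm", "payload": {
  "commands": [
    [[0,2,-0.5,0],[0,4,-1,0],[0,4.5,-1,0],[0,4,-1,0],[0,2,-0.25,0],[0,0,0,0],[0,0,0,0],[0,0,0,0]]
  ],
  "jaw": 0
}}

```text
clock: 27.3
tool_pos: [0.598, 0.0123, 0.1467]
orientation: [8.9, 89.9, -170.1]
force: [-0.8, -0.1, 0.7]
opening: 0.0005
```

```bash
cat > chk.py <<'E'
from h import *
import sys
im,d,P=cloud('top')
X=P[195:245,160:300].reshape(-1,3);s=X[(X[:,2]>.055)&(X[:,2]<.07)]
for lo,hi in((.57,.61),(.548,.562),(.63,.645)):
    q=s[(s[:,0]>lo)&(s[:,0]<hi)];y=np.sort(q[:,1])
    for g in np.split(y,np.where(np.diff(y)>.008)[0]+1): 
        if len(g)>5: print(lo,len(g),g.min().round(4),np.median(g).round(4),g.max().round(4))
l=X[(X[:,2]>.07)&(X[:,2]<.082)&(X[:,1]<.14)];print('lug',l.mean(0),len(l))
cv2.imwrite('pics/'+sys.argv[1],cv2.resize(im[195:245,160:300,::-1],None,fx=5,fy=5,interpolation=cv2.INTER_CUBIC))
E
python3 chk.py t3.png; python3 -c "
from h import *
print(get_obs()['opening']);plan(.598,.012,.011,1)"
```

```text
0.57 38 0.0729 0.0765 0.0801
0.57 36 0.1215 0.1248 0.1286
0.57 13 0.1927 0.1957 0.1985
0.548 7 0.0736 0.0758 0.0796
0.548 111 0.1217 0.1827 0.2432
lug [0.58226131 0.05294738 0.07401342] 20
0.0006679613698924427
jaw now -178.97 q6 -18.9 | spin 0.000 (alt -3.141) | shift now [1.36e+01 5.00e-02 1.00e-02] after spin [1.36e+01 5.00e-02 1.00e-02] after alt [ 1.36e+01 -5.00e-02 -1.00e-02]
```

View pics/t3.png

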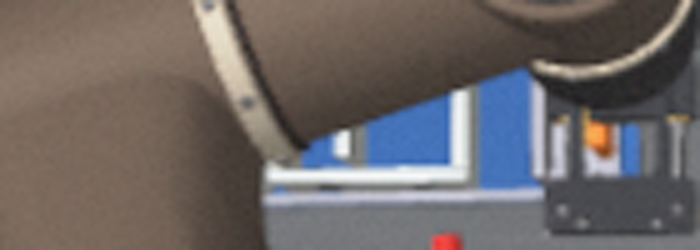

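Request:
{"api": "move_arm", "payload": {
  "commands": [
    [[2,0.1,0,0],[3.5,0,0,0],[3.5,0,0,0],[2,0,0,0],[1.5,0,0,0],[1,0,0,0],[0,0,0,0],[0,0,0,0]]
  ],
  "jaw": 0
}}

```text
clock: 28.15
tool_pos: [0.5989, 0.0113, 0.013]
orientation: [171.9, 90.0, -7.1]
force: [-0.5, -0.5, -0.2]
opening: 0.0005
```

Request:
{"api": "move_arm", "payload": {
  "commands": [
    [[0,-0.5,0,0],[0,-0.5,0,0],[0,-0.5,0,0],[0,-0.5,0,0],[0,-0.5,0,0],[0,0,0,0]]
  ],
  "jaw": 0
}}

```text
clock: 28.75
tool_pos: [0.5982, 0.0366, 0.0126]
orientation: [-132.7, 90.0, 48.3]
force: [-1.2, -0.2, -0.1]
opening: 0.0004
```

```bash
python3 - <<'E'
from h import *
im,d,P=cloud('wrist','w9.png');X=P.reshape(-1,3)
for lo,hi in((.06,.08),):
    l=X[(X[:,2]>lo)&(X[:,2]<hi)&(abs(X[:,0]-.598)<.06)&(abs(X[:,1]-.05)<.1)];print(len(l),l.min(0) if len(l) else 0,l.max(0) if len(l) else 0)
E
python3 chk.py t4.png
```

```text
437 [0.59116404 0.02508012 0.06001026] [0.60350863 0.0571442  0.07946977]
0.57 16 0.0855 0.089 0.0914
0.57 11 0.1217 0.1249 0.1289
0.548 6 0.0858 0.0887 0.0919
0.548 54 0.1208 0.1486 0.1927
lug [nan nan nan] 0chk.py:9: RuntimeWarning: Mean of empty slice.
  l=X[(X[:,2]>.07)&(X[:,2]<.082)&(X[:,1]<.14)];print('lug',l.mean(0),len(l))
  ret = um.true_divide(
```

View pics/t4.png

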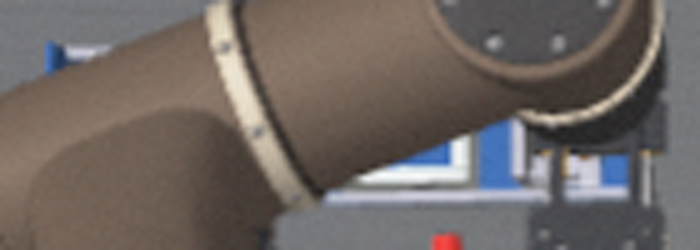

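Request:
{"api": "move_arm", "payload": {
  "commands": [
    [[0,-0.6,0,0],[0,-0.6,0,0],[0,-0.6,0,0],[0,-0.6,0,0],[0,-0.6,0,0],[0,-0.4,0,0],[0,-0.2,0,0],[0,0,0,0]]
  ],
  "jaw": 0
}}

```text
clock: 29.65
tool_pos: [0.5973, 0.0722, 0.0123]
orientation: [-53.0, 90.0, 128.0]
force: [-0.3, -1.4, 0.5]
opening: 0.0004
```

Request:
{"api": "move_arm", "payload": {
  "commands": [
    [[0,-0.2,0,0],[0,-0.1,0,0],[0,-0.1,0,0],[0,0,0,0]]
  ],
  "jaw": 0
}}

```text
clock: 30.05
tool_pos: [0.5973, 0.0753, 0.0124]
orientation: [48.3, 90.0, -130.7]
force: [-0.6, -4.4, -0.3]
opening: 0.0003
```

Request:
{"api": "move_arm", "payload": {
  "commands": [
    [[0,-0.1,0,0],[0,-0.1,0,0],[0,0,0,0]]
  ],
  "jaw": 0
}}

```text
clock: 30.35
tool_pos: [0.5972, 0.0772, 0.0124]
orientation: [48.9, 90.0, -130.1]
force: [-1.2, -4.5, -1.5]
opening: 0.0003
```

Request:
{"api": "move_arm", "payload": {
  "commands": [
    [[0,-0.1,0,0],[0,-0.1,0,0],[0,0,0,0]]
  ]
}}

```text
clock: 30.65
tool_pos: [0.5971, 0.0791, 0.0123]
orientation: [51.7, 89.9, -127.3]
force: [0.1, -6.4, -0.8]
opening: 0.0005
```

Request:
{"api": "move_arm", "payload": {
  "commands": [
    [[0,-0.1,0,0],[0,0,0,0]]
  ]
}}

```text
clock: 30.85
tool_pos: [0.5971, 0.0791, 0.0124]
orientation: [63.8, 89.9, -115.3]
force: [1.2, -11.0, -1.3]
opening: 0.0004
```

Request:
{"api": "move_arm", "payload": {
  "commands": [
    [[0,-0.1,0,0],[0,0,0,0],[0,-0.1,0,0],[0,0,0,0]]
  ]
}}

```text
clock: 31.25
tool_pos: [0.597, 0.0791, 0.0124]
orientation: [67.8, 89.8, -111.2]
force: [4.0, -19.5, -1.1]
opening: 0.0001
```

Request:
{"api": "move_arm", "payload": {
  "commands": [
    [[0,0.4,0,0],[0,1,0,0],[0,1,0,0],[-3,0,0,0],[-4,0,0,0],[-4,0,0,0],[-3,0,0,0],[0,0,0,0]]
  ]
}}

```text
clock: 32.05
tool_pos: [0.6009, 0.0594, 0.1581]
orientation: [-162.8, 89.5, 18.2]
force: [0.3, -0.1, -0.8]
opening: 0.0004
```

Request:
{"api": "move_arm", "payload": {
  "commands": [
    [[0,3,0,0],[0,4.5,0,0],[0,4.5,0,0],[0,4.5,0,0],[0,4.5,0,0],[0,4,0,0],[0,2,0,0],[0,0,0,0]]
  ]
}}

```text
clock: 32.85
tool_pos: [0.6017, -0.214, 0.1516]
orientation: [-22.0, 90.0, 158.8]
force: [0.2, -0.1, -0.3]
opening: 0.0004
```

```bash
python3 - <<'E'
from h import *
print(get_obs()['tool_pos'])
E
python3 chk.py t5.png
```

```text
[ 0.60174208 -0.21397769  0.15159842]
0.57 74 0.128 0.1367 0.1439
0.57 38 0.1921 0.195 0.1993
0.57 74 0.2505 0.2582 0.2654
0.57 42 0.3061 0.3105 0.3154
0.57 48 0.3688 0.3726 0.3788
0.548 241 0.1277 0.2555 0.3765
0.63 6 0.1296 0.1324 0.1346
0.63 85 0.1937 0.25 0.3147
lug [0.60086548 0.0965966  0.07581875] 47
```

View pics/t5.png

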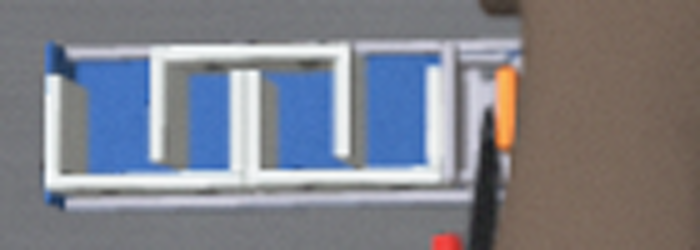

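Run:
```python
from h import *
im,d,P=cloud('top');X=P[195:245,160:300].reshape(-1,3);s=X[(X[:,2]>.055)&(X[:,2]<.072)]
for n,a in {'3 leg':(.57,.61,.138,.145),'joint':(.57,.61,.25,.266),'laid leg':(.57,.61,.368,.378),'mid leg-':(.58,.62,.192,.2),'mid leg+':(.58,.62,.306,.315),'mid web':(.63,.645,.2,.31),'low web3':(.545,.56,.14,.25),'webL':(.545,.56,.26,.37)}.items():
    q=s[(s[:,0]>a[0])&(s[:,0]<a[1])&(s[:,1]>a[2])&(s[:,1]<a[3])];print(n,len(q),np.median(q[:,2]).round(4),np.median(q[:,0]).round(4))
close_job()
```

```text
3 leg 26 0.0632 0.5883
joint 72 0.0637 0.5889
laid leg 47 0.0636 0.5895
mid leg- 37 0.0614 0.5986
mid leg+ 40 0.0624 0.6014
mid web 79 0.063 0.6328
low web3 98 0.0626 0.5557
webL 104 0.0637 0.5545
the job is handed in; nothing more can be done
```

I packed both loose U-brackets into the tray and handed the job in at about 33 s. The middle one is open to tray -x and hooked over the joint, and the third is open to +x. I then slid the end stop home by pushing its lug with closed fingers.

**Last checks**
- **Row:** the two outer brackets meet with no visible gap. The stop would not move further under a push of about 20 N. Its lug sits at y ≈ 0.097 m, against about 0.096 m expected for a snug row.
- **Standing flat:** bracket tops measured 61–64 mm above the bench, against 64 mm nominal. The low reading (61 mm) was one leg of the middle bracket; the rest of it read 62–63 mm, which is within depth noise. I took that as upright and flat.
- **Middle bracket:** its centre is about 5 mm towards -y of the outer pair's joint, still well hooked over it.
- **Rest of the bench:** I touched nothing else. At hand-in the arm was clear of the tray and the brackets.

**What disagreed with the brief**
- **Finger length:** the first grasp closed on air. The wrist camera's depth readings showed the fingertips end about 34 mm short of the stated TCP. I allowed for that from then on, and both later grasps closed at about 8 mm, the wall thickness.
- **Tray angle:** individual fits of the tray walls varied from 0.6° to 1.3°. I used about 1° and both placements fitted without contact.

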